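Offer a water outlet cover up to its studs

ROBOT

A 7-joint arm with a two-finger parallel gripper is mounted at the origin on the work surface. World frame = base frame: x ahead of the robot, y to its left, z up, the work surface at z = 0. Lengths are in m, angles in degrees, forces in N, time in s.
With the tool pointing down it reaches from about 0.35 to 0.9 m from the base axis. Payload 7.2 kg.
Tool frame: the origin (TCP) lies between the finger pads; the fingertips stand 14 mm ahead of it and the grasp point (between the pads) lies 5 mm behind it; z points along the fingers, y is the line along which they close (so a half turn about z gives the same grasp; the last joint's range is limited). The gripper opens to 85 mm and grips with 20 to 120 N. Pads are 22 mm wide; open, the fingers measure 114 mm over their backs; the gripper's body (76 mm by 85 mm) begins 54 mm behind the grasp point. The pads swing forward as they close: fully open they stand 13 mm farther back than shut.
Start: joints at [72.697, 23.554, -0.728, 91.456, 0.321, 64.991, -4.71], TCP at [0.145, -0.608, 0.222] pointing down, gripper open.
Joint ranges: [-169.25, 169.25], [-16.82, 113.86], [-84.01, 82.57], [7.8, 145.47], [-59.2, 239.2], [7.22, 106.19], [-163.78, 163.78]. Speed limits (degrees/s): [136.94, 136.94, 172.46, 172.46, 180, 180, 180].

INTERFACE

Orientations are given as a 3x3 rotation matrix whose columns are the frame's x, y, z axes.
In Python, from cell import manip gives the robot as it stands.
- The arm moves only by the shell command python3 -m creep 'ROWS' [OPENING] [FORCE]. ROWS is JSON, a list of rows, each a list of 2 entries, a list of its own where there are three numbers: the shift along the tool's x, y, z in mm, then the turn about the tool's z in degrees. In form: [[[tx, ty, tz], roll], ...]. A call has 1 to 8 rows; each row shifts and turns the commanded pose from where the row before left it, along the tool's axes as they then stand; what a row does not reach is not made up. A row lasts 1/12 s, in which the tool goes at most 41.7 mm and 7.16 degrees, less where a joint would pass 70% of its speed; a pose out of reach is approached as far as the arm can. A call with a gripper value outside its range is refused whole. OPENING is the opening, from -1 (shut) to 1 (fully open), so that 0 is half open, set as the call begins (- or left out, the last holds). The fingers move at their own pace and stop on an object; FORCE is the grip in N (left out, the last holds). Time passes only in rows, so rows that do not move let the fingers close. It gives the time, the measured TCP pose, the force, the opening and the grip force at its end, in the units of the state.
- manip.get_state(): the state, without advancing time (a new reading comes with each control period).
- manip.get_image(name): name is "side" or "top"; returns a dict with "color" (420x560x3 uint8, red, green, blue), "range_z" (420x560 float32, m along the optical axis (not along the pixel's ray), 0 where there is no reading), "intrinsics" (3x3 intrinsics, pixels), "distortion" ([k1, k2, p1, p2, k3] as OpenCV has them; the pictures are not rectified), "world_from_camera" (4x4, takes a point from camera to world coordinates). Camera axes: x right, y down, z forward; pixel columns grow to the right and rows downward; lengths in m; the calibration is good to about 2 mm. A picture is of the moment at which its call begins.
- manip.close_job(): hands the job in; it is judged then, once.
The state is a dict: "t": time; "joints": joint angles; "qd": joint speeds; "tau": joint torques, N m; "tcp_pos": TCP position; "eef_rot": TCP orientation; "contact_force": force on the tool from outside, world axes, zero at the start; "wrist_torque": the same for the moment, N m; "gripper_width": opening from 0.0 (shut) to 1.0 (fully open); "grasp_force": force on a finger pad.
Only numpy, scipy, OpenCV 4.12 (cv2) and the standard library are available. Lean on these libraries where they do the work, as an engineer would, in place of code of your own. Each camera call takes 0.05 s, during which the arm holds its last target. There are 200 camera calls.

TASK

Stand the long guide stud from the wooden block upright in the empty bore of the engine casting, pushed fully home, and let go of it. Then take the aluminium outlet cover by its neck, carry it over the row of sockets on the red rack without anything touching the rack, and hold it level just above the casting, about 10 mm over the tips of the two studs, with its two holes in line with the studs and touching nothing. Finish while still holding it still there, and leave the short stud, spray can, jar and wrench where they are.

Things in the scene. Friction and masses are not known exactly. Their poses are not given: they have to be found in the camera images.
- casting: grey engine casting fixed to the bench, 70 (x) x 140 (y) x 50 mm high (thin ribs make it 80 mm in x), origin at the centre of its underside. Its flat top carries, at +40 mm along its y, a fitted steel stud (12 mm diameter, tip 60 mm above the top face) and, at -40 mm along its y, an empty bore (13.2 mm diameter, 30 mm deep, chamfered mouth). Black disc in the middle: the closed water port. Stands left or right of the socket rack
- bore (a point): centre of the mouth of the casting's empty bore, 50 mm above the bench; the bore's floor is 30 mm below it
- fitted_tip (a point): centre of the tip of the casting's fitted stud, 110 mm above the bench
- stud_block: wooden block fixed to the bench beyond the casting, 40 (x) x 110 (y) x 35 mm high, origin at the centre of its underside; two holes 13.5 mm wide and 25 mm deep at -30 and +30 mm along its y, the long stud standing in one and the short stud in the other
- long_stud_center (a point): centre (half-way up) of the long guide stud, a loose plain steel pin 12 mm in diameter and 90 mm long, 80 g or so, with a chamfered foot; its z axis runs along it, foot to tip. It stands in the block with 65 mm showing; when home in the bore 60 mm shows, its centre is 15 mm above the bore's mouth and its tip level with the fitted stud's
- long_stud: the same long guide stud, origin at the centre of its foot
- short_stud: short steel pin, 12 mm in diameter and 60 mm long, loose in the block with 35 mm showing, origin at the centre of its foot; not to be used
- cover_neck (a point): centre of the neck of the aluminium outlet cover, 35 mm above the cover's underside; axes as the cover's. The neck is a round pipe stub 32 mm in diameter that rises from the flange's top to 55 mm above the underside, open at the top
- cover: the loose aluminium outlet cover, about 0.22 kg, lying flat on the bench on the other side of the socket rack from the casting: a flange 46 (x) x 108 (y) x 10 mm thick with a hole 14 mm wide at each end and the neck in the middle; origin at the centre of the underside, z up through the neck. Either way round fits
- cover_hole_a (a point): centre of the cover's hole at +40 mm along its y, at the underside
- cover_hole_b (a point): centre of the cover's hole at -40 mm along its y, at the underside
- socket_rack: red socket rack fixed to the bench between the casting and the cover: base 260 (x) x 60 (y) x 12 mm, an upright plate and on it a 34 mm wide ledge with a row of steel sockets, their tops 120 mm above the bench; origin at the centre of its underside, x along the row
- spray_can: can 54 mm in diameter, 120 mm tall, loose, beyond the rack's far end; origin at the centre of its underside; leave alone
- jar: amber glass jar 60 mm in diameter, 58 mm tall, loose, beyond the work on the left; origin at the centre of its underside; leave alone
- wrench: open-ended wrench 170 mm long lying flat and loose beyond the work on the right, roughly across; origin at the middle of its underside; leave alone
Not all that is in view belongs to the job. There is more than one size of the casting; the one meant has the size given above. What is shaped like the cover but green is not meant.

How it is judged (in metres and radians):
On the way, in this order (a step that is already met when the one before it is completed fails the run):
1. the long stud stands fully home in the casting's bore and is let go (z of long_stud_center in the frame of casting below 0.069 m and horizontal distance between long_stud_center and bore below 0.004 m and angle between long_stud_center's own z axis and vertical below 0.08 rad and contact force between the fingers and long_stud below 0.2 N), for 0.2 s.
2. the cover passes over the row of sockets, clear above them (height (world z) of cover above 0.12 m and y of cover in the frame of socket_rack between -0.05 and 0.05 m and x of cover in the frame of socket_rack between -0.15 and 0.15 m), for 0.02 s.
At the end, for the whole second after the job is handed in: Long stud home in the bore (within 4 mm of the floor, 0.08 rad of upright), let go. Cover held still, level within 0.1 rad, underside 3 to 22 mm above the stud tips, each hole within 7 mm of its stud's axis, no contact. Short stud within 15 mm, can, jar, wrench within 20 mm of their starts (all of step 1 and ((horizontal distance between cover_hole_a and fitted_tip below 0.007 m and horizontal distance between cover_hole_b and bore below 0.007 m) or (horizontal distance between cover_hole_a and bore below 0.007 m and horizontal distance between cover_hole_b and fitted_tip below 0.007 m)) and z of cover_hole_a in the frame of casting between 0.113 and 0.132 m and z of cover_hole_b in the frame of casting between 0.113 and 0.132 m and angle between cover's own z axis and vertical below 0.1 rad and linear speed of cover below 0.02 m/s and contact force between the fingers and cover above 1 N and contact force between cover and casting below 0.1 N and contact force between cover and long_stud below 0.1 N and distance of short_stud from where it was at the start of the episode below 0.015 m and distance of each of spray_can, jar, wrench from where it was at the start of the episode below 0.02 m); the arm keeps its last pose, push and grip.
It fails at once if something touches the socket rack (contact force between socket_rack and anything else above 0.5 N).
It fails at once if the short stud is disturbed (distance of short_stud from where it was at the start of the episode above 0.015 m).
It fails at once if the spray can is disturbed (distance of spray_can from where it was at the start of the episode above 0.02 m).
It fails at once if the jar is disturbed (distance of jar from where it was at the start of the episode above 0.02 m).
It fails at once if the wrench is disturbed (distance of wrench from where it was at the start of the episode above 0.02 m).
It also fails if it takes over 61 s, if anything falls off the work surface, if the arm or the gripper's body presses on something with over 40 N, if the wrist force passes 120 N, or if a joint passes its speed limit or range.

## Working session

There is one attempt and no reset: what is moved stays moved. The work goes in short steps, Python scripts to look and compute and a shell command to move; the robot and the scene stay as the last step left them, time stands still between calls to the robot, and variables do not carry over. Pictures are saved under pics/ and viewed, at most 13 in all, crops included, and the job is handed in when it is done.

```bash
mkdir -p pics; ls; cat > h.py <<'E'
from cell import manip
import numpy as np, cv2
def grab(n):
    d=manip.get_image(n); return d
def world(d):
    # depth-based world map
    h,w=d["range_z"].shape
    u,v=np.meshgrid(np.arange(w),np.arange(h))
    p=cv2.undistortPoints(np.stack([u,v],-1).reshape(-1,1,2).astype(np.float64),d["intrinsics"],np.array(d["distortion"])).reshape(h,w,2)
    z=d["range_z"].astype(float)
    P=np.stack([p[...,0]*z,p[...,1]*z,z],-1)
    T=np.array(d["world_from_camera"])
    return P@T[:3,:3].T+T[:3,3]
def ray(d,uv,zp):
    p=cv2.undistortPoints(np.array(uv,float).reshape(-1,1,2),d["intrinsics"],np.array(d["distortion"])).reshape(-1,2)
    T=np.array(d["world_from_camera"]); r=np.c_[p,np.ones(len(p))]@T[:3,:3].T
    return T[:3,3]+r*((zp-T[2,3])/r[:,2])[:,None]
def save(d,name,box=None,s=1):
    im=d["color"][...,::-1]
    if box: im=im[box[1]:box[3],box[0]:box[2]]
    cv2.imwrite("pics/"+name,cv2.resize(im,None,fx=s,fy=s,interpolation=cv2.INTER_CUBIC))
E
python3 - <<'E'
from h import *
import pickle
for n in("top","side"):
    d=grab(n); save(d,n+"0.png",s=1.4); pickle.dump(d,open(n+"0.pkl","wb"))
    print(n,np.array(d["world_from_camera"]).round(3),d["intrinsics"], (d["range_z"]>0).mean())
print(manip.get_state())
E
```

```text
pics
top [[ 0.019 -0.993  0.115  0.421]
 [-1.    -0.02  -0.007 -0.066]
 [ 0.009 -0.115 -0.993  1.089]
 [ 0.     0.     0.     1.   ]] [[429.03871699   0.         285.96477152]
 [  0.         429.03871699 210.38126022]
 [  0.           0.           1.        ]] 0.9959141156462585
side [[ 0.912 -0.311  0.269  0.31 ]
 [-0.411 -0.678  0.609 -0.622]
 [-0.007 -0.666 -0.746  0.763]
 [ 0.     0.     0.     1.   ]] [[403.35543636   0.         276.29141228]
 [  0.         403.35543636 203.05299622]
 [  0.           0.           1.        ]] 0.9958886054421768
{'t': 0.1, 'joints': array([72.6970101 , 23.59903998, -0.73009378, 91.49964837,  0.32011945,
       64.98837097, -4.71007554]), 'qd': array([-0.0731784 , -0.02594742,  0.00464147, -0.07248806, -0.06081011,
       -0.08831886, -0.01540611]), 'tau': array([ 2.89304771e-03, -6.01832128e+01,  6.84129652e-01, -3.00087583e+01,
        1.38872882e-02,  6.41812541e-03,  1.86748127e-05]), 'tcp_pos': array([ 0.14467225, -0.60755567,  0.22079495]), 'eef_rot': array([[ 9.72785017e-01,  2.31709155e-01, -4.21684911e-04],
       [ 2.31709525e-01, -9.72783980e-01,  1.42300879e-03],
       [-8.04841598e-05, -1.48199004e-03, -9.99998899e-01]]), 'contact_force': array([ 0.88274659, -0.6224754 ,  0.46470934]), 'wrist_torque': array([ 0.01390931, -0.00592499, -0.00523459]), 'grasp_force': 0.0, 'gripper_width': 1.0049926635853363}
```

View pics/top0.png

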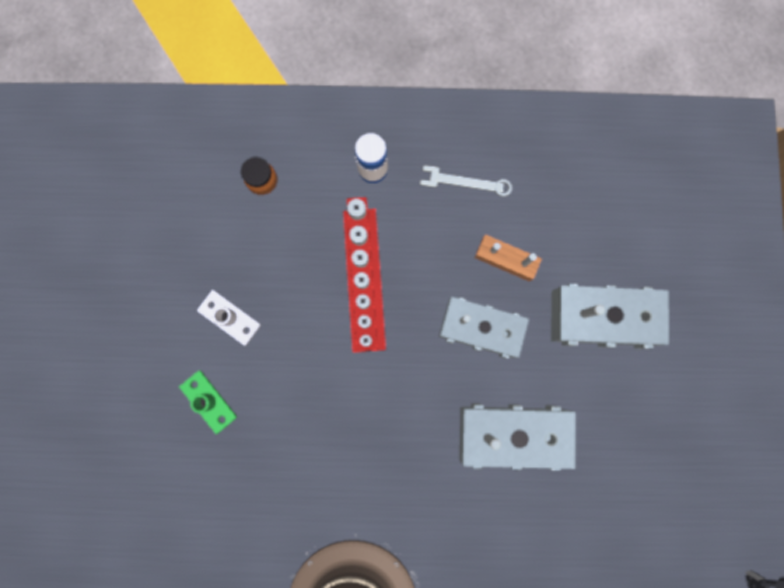

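View pics/side0.png

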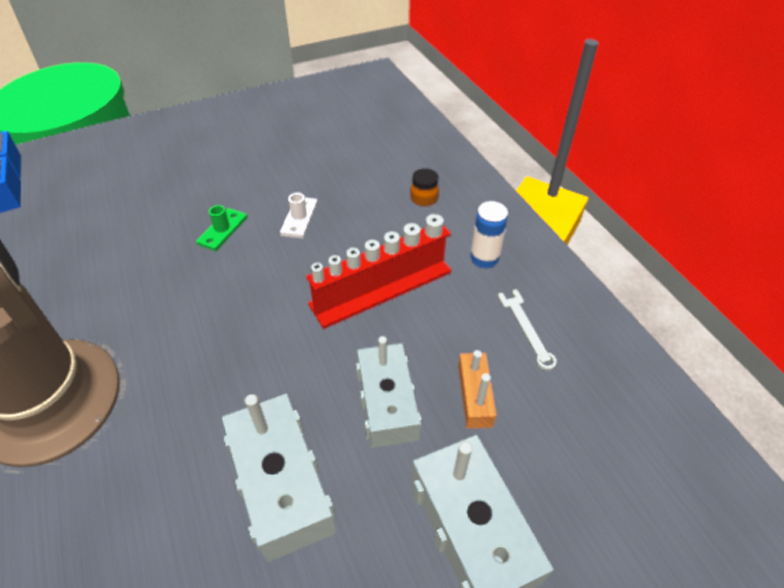

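The top view shows the following (800-scale pixels):
- **Castings:** small at (485,327), larger ones at (612,315) and (520,438).
- **Covers:** aluminium at (228,317), green at (207,402), which is not meant.
- **Pins in the block:** (496,247) and (533,258), the latter apparently the long one.

I expect the small casting to be the 140 mm one, and I'll check its size next.

```bash
python3 - <<'E'
from h import *
import pickle
d=pickle.load(open("top0.pkl","rb")); W=world(d); s=1.4
Z=W[...,2]
print("bench z",np.median(Z[330:350,100:150]), "cal")
def rect(m,name):
    n,l,st,c=cv2.connectedComponentsWithStats(m.astype(np.uint8))
    for i in range(1,n):
        if st[i,4]>60:
            P=W[l==i]; r=cv2.minAreaRect(P[:,:2].astype(np.float32)*1000)
            print(name,"px",(c[i]*s).round(),"n",st[i,4],"ctr",np.round(r[0],1),"size",np.round(r[1],1),"ang",round(r[2],1),"z",np.median(P[:,2]).round(4))
rect((Z>.042)&(Z<.058)&(W[...,0]>.25)&(W[...,1]<-.15),"top50")
rect((Z>.028)&(Z<.042)&(W[...,0]>.25)&(W[...,1]<-.15),"block35")
rect((Z>.003)&(Z<.017)&(W[...,1]>.03)&(W[...,0]>.25),"flange")
rect((Z>.04)&(Z<.06)&(W[...,1]>.03)&(W[...,0]>.25),"neck")
rect((Z>.105)&(Z<.13)&(W[...,0]>.25),"sockets")
rect((Z>.055)&(Z<.13)&(W[...,0]>.25)&(W[...,1]<-.1),"high")
d2=pickle.load(open("side0.pkl","rb"));W=world(d2);Z=W[...,2]
print("side")
rect((Z>.045)&(Z<.055)&(W[...,0]>.25)&(W[...,1]<-.15),"top50")
rect((Z>.06)&(Z<.105)&(W[...,0]>.4)&(W[...,1]<-.15),"stud")
rect((Z>.028)&(Z<.04)&(W[...,0]>.4)&(W[...,1]<-.15),"block35")
rect((Z>.003)&(Z<.017)&(W[...,1]>.03)&(W[...,0]>.25),"flange")
save(d,"topcrop.png",(310,160,400,260),6)
save(d2,"sidecrop.png",(250,235,365,325),6)
E
cd pics; python3 -c "
import cv2,numpy as np
a=cv2.imread('topcrop.png');b=cv2.imread('sidecrop.png')
a=cv2.resize(a,(400,444));b=cv2.resize(b,(400,313));o=np.zeros((444,800,3),np.uint8);o[:,:400]=a;o[:313,400:]=b;cv2.imwrite('c1.png',o)"
```

```text
bench z 0.0002616599797853336 cal
top50 px [558. 315.] n 81 ctr [ 513.4 -348.6] size [94.3 11.1] ang 5.2 z 0.0511
top50 px [484. 327.] n 1591 ctr [ 488.2 -219.5] size [140.9  70.7] ang 75.2 z 0.0502
block35 px [507. 257.] n 649 ctr [ 615.8 -264.9] size [110.7  41.3] ang 67.6 z 0.0351
flange px [230. 318.] n 577 ctr [499.5 237.3] size [114.7  48.6] ang 56.4 z 0.0101
flange px [209. 402.] n 622 ctr [347.2 269.1] size [116.6  52.9] ang 40.6 z 0.01
neck px [256. 171.] n 306 ctr [757.6 189.2] size [53.5 51.7] ang 74.8 z 0.0576
neck px [222. 315.] n 95 ctr [498.4 235.8] size [31.3 29.9] ang 31.6 z 0.0534
neck px [201. 402.] n 99 ctr [348.4 265.1] size [30.9 27.9] ang 2.8 z 0.0533
sockets px [370. 149.] n 398 ctr [780.2 -17.7] size [48.4 51.8] ang 67.0 z 0.1199
sockets px [356. 208.] n 133 ctr [677.1   3.2] size [28.6 26.6] ang 8.4 z 0.1198
sockets px [357. 235.] n 125 ctr [6.312e+02 3.000e-01] size [27.4 26.1] ang 89.6 z 0.1199
sockets px [359. 258.] n 105 ctr [592.7  -3.1] size [24.2 23.1] ang 1.5 z 0.1202
sockets px [360. 280.] n 89 ctr [556.3  -7.6] size [22.4 20.7] ang 1.4 z 0.1199
soc
[... 952 characters left out ...]
286.3] size [ 2.8 68.6] ang 75.4 z 0.0341
block35 px [450. 555.] n 65 ctr [ 461.7 -465.1] size [ 7.  64.3] ang 7.7 z 0.0345
flange px [138.   4.] n 103 ctr [ 345.3 1525.4] size [189.7  28.9] ang 1.5 z 0.0089
flange px [695.  55.] n 498 ctr [1777.5  506.9] size [766.1  16.1] ang 89.9 z 0.0098
flange px [189. 120.] n 179 ctr [360.4 702.7] size [202.1  83.6] ang 46.2 z 0.004
flange px [156. 141.] n 62 ctr [268.9 646.8] size [86.6 37.3] ang 86.1 z 0.0041
flange px [424. 201.] n 74 ctr [748.2 174. ] size [29.9 58.8] ang 64.4 z 0.0097
flange px [299. 221.] n 323 ctr [499.5 241.2] size [123.7  47.9] ang 54.8 z 0.0097
flange px [221. 231.] n 393 ctr [348.  269.2] size [119.9  60. ] ang 33.8 z 0.0104
```

View pics/c1.png

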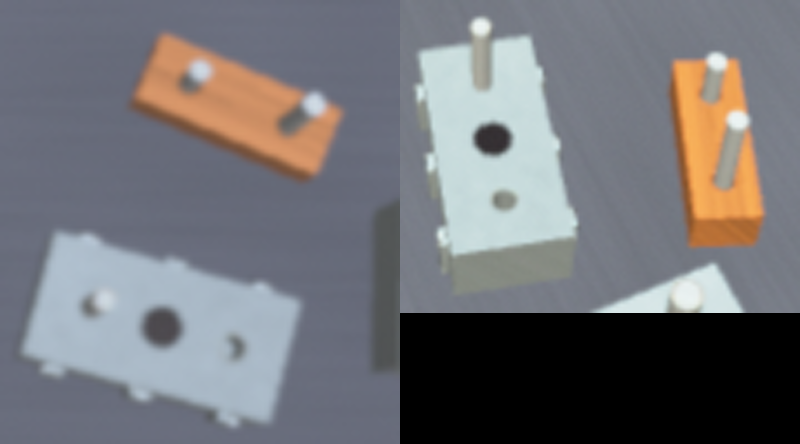

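The crop confirms the choices. The small casting measures 141 x 71 mm, with its fitted stud at the left (100,300) and its bore at the right (235,347). The long stud is the block's right-hand pin (313,105), and the short one is at (200,72). I'm moving towards the stud and refining the points from the saved images.

```bash
python3 -m creep '[[[37,-14.3,0],0],[[37,-14.3,0],0],[[37,-14.3,0],0],[[37,-14.3,0],0],[[37,-14.3,0],0],[[37,-14.3,0],0],[[37,-14.3,0],0]]' 1
python3 -m creep '[[[37,-14.3,0],0],[[37,-14.3,0],0],[[37,-14.3,0],0],[[37,-14.3,0],0],[[30,-12,0],0],[[22,-8,0],0],[[12,-4,0],0]]'
python3 -m creep '[[[0,0,0],-7],[[0,0,0],-7],[[0,0,0],-7],[[0,0,0],-7],[[0,0,0],-7],[[0,0,0],-7],[[0,0,0],-7],[[0,0,0],-4]]'
cat > q.py <<'E'
from h import *
import pickle
for n in("top","side"):
    d=pickle.load(open(n+"0.pkl","rb")); g=d["color"].astype(int).sum(2); W=world(d); Z=W[...,2]
    print(n)
    def blob(m,c,r,zp,name):
        mm=m&(np.hypot(W[...,0]-c[0],W[...,1]-c[1])<r)
        k,l,st,ce=cv2.connectedComponentsWithStats(mm.astype(np.uint8))
        if k<2: print(name,"none");return
        i=1+st[1:,4].argmax(); print(name,st[i,4],ce[i].round(1),(ray(d,[ce[i]],zp)[0]*1000).round(1))
    blob((Z>.092)&(Z<.108),(.603,-.2925),.02,.1,"longtip")
    blob((Z>.062)&(Z<.078),(.627,-.237),.02,.07,"shorttip")
    blob((Z>.102)&(Z<.118),(.4978,-.181),.02,.11,"fittip")
    blob((g<400)&(Z>.0),(.4875,-.2195),.012,.05,"port")
    blob((g<np.median(g[(abs(Z-.05)<.004)])-60),(.4772,-.2581),.013,.05,"bore")
    m=(Z<.02); base=np.array([.4985,.236])
    for a in(50,54,58):
        pass
    fl=(Z>.003)&(Z<.06)&(np.hypot(W[...,0]-.4985,W[...,1]-.236)<.07)
    col=d["color"].astype(int); sub=fl&(g<450)
    k,l,st,ce=cv2.connectedComponentsWithStats((((g<430)&(np.hypot(W[...,0]-.4985,W[...,1]-.236)<.055)&(np.hypot(W[...,0]-.4985,W[...,1]-.236)>.025))).astype(np.uint8))
    for i in range(1,k):
        if st[i,4]>5: print("dark",st[i,4],ce[i].round(1),(ray(d,[ce[i]],.01)[0]*1000).round(1))
    w=(g>560)&(np.hypot(W[...,0]-.4985,W[...,1]-.236)<.08)&(Z<.013)
    P=W[w]; 
    r=cv2.minAreaRect((P[:,:2]*1000).astype(np.float32)); print("white",w.sum(),r)
E
python3 q.py
```

```text
t: 0.68
tcp_pos: [0.3747, -0.4492, 0.2214]
eef_rot: [[0.973, 0.231, -0.0], [0.231, -0.973, 0.0], [-0.0, -0.0, -1.0]]
contact_force: [0.2, -0.6, -0.7]
gripper_width: 0.995
grasp_force: 0.0
t: 1.27
tcp_pos: [0.5636, -0.3188, 0.2209]
eef_rot: [[0.972, 0.236, 0.0], [0.236, -0.972, 0.002], [0.001, -0.002, -1.0]]
contact_force: [-0.4, 1.4, -0.0]
gripper_width: 1.001
grasp_force: 0.0
t: 1.93
tcp_pos: [0.5598, -0.3237, 0.2212]
eef_rot: [[0.396, 0.918, -0.001], [0.918, -0.396, -0.0], [-0.001, -0.001, -1.0]]
contact_force: [-0.5, -0.4, 0.3]
gripper_width: 0.999
grasp_force: 0.0
top
longtip 26 [379.7 183.3] [ 603.8 -291.9  100. ]
shorttip 23 [354. 176.] [ 626.1 -236.4   70. ]
fittip 23 [332.4 227. ] [ 498.  -180.1  110. ]
port 66 [345.9 233.2] [ 488.5 -220.2   50. ]
bore 22 [362.9 237.4] [ 478.9 -261.5   50. ]
dark 328 [172.8 215.1] [527.9 212.6  10. ]
dark 9 [150.3 217.1] [521.7 269.5  10. ]
dark 300 [155.1 239. ] [466.5 254.4  10. ]
dark 12 [175.5 235.5] [476.5 203.2  10. ]
white 514 ((498.7876892089844, 238.67376708984375), (113.43658447265625, 48.36674880981445), 55.63637161254883)
side
longtip 31 [346.4 269.8] [ 601.  -293.5  100. ]
shorttip 33 [340.8 253. ] [ 624.5 -238.6   70. ]
fittip 29 [272.8 243.5] [ 494.8 -184.3  110. ]
port 75 [276.3 274.6] [ 486.4 -218.8   50. ]
bore 41 [279.5 292.2] [ 475.4 -258.5   50. ]
dark 213 [226.1 158.2] [523.3 203.9  10. ]
dark 106 [200.2 155.1] [460.9 246.8  10. ]
white 298 ((499.8595886230469, 247.5561981201172), (132.08047485351562, 52.15646743774414), 55.51616287231445)
```

```bash
python3 -m creep '[[[23,13.5,0],0],[[17,10,0],0],[[6,3.5,0],0],[[0,0,30],0],[[0,0,30],0],[[0,0,15],0],[[0,0,0],0],[[0,0,0],0]]' 0
python3 - <<'E'
from h import *
d=grab("top");e=grab("side");save(d,"a.png",(330,140,430,240),4);save(e,"b.png",(290,190,390,290),4)
o=np.hstack([cv2.imread("pics/a.png"),cv2.imread("pics/b.png")]);cv2.imwrite("pics/c2.png",o)
s=manip.get_state();print(s["tcp_pos"],s["eef_rot"].round(3),s["gripper_width"])
E
```

```text
t: 2.6
tcp_pos: [0.6029, -0.292, 0.1459]
eef_rot: [[0.401, 0.916, -0.002], [0.916, -0.401, 0.0], [-0.001, -0.002, -1.0]]
contact_force: [0.1, -0.1, -0.2]
gripper_width: 0.504
grasp_force: 0.0
[ 0.60460039 -0.29203673  0.14813833] [[ 0.401  0.916  0.002]
 [ 0.916 -0.401 -0.001]
 [-0.     0.002 -1.   ]] 0.5018230017820989
```

View pics/c2.png

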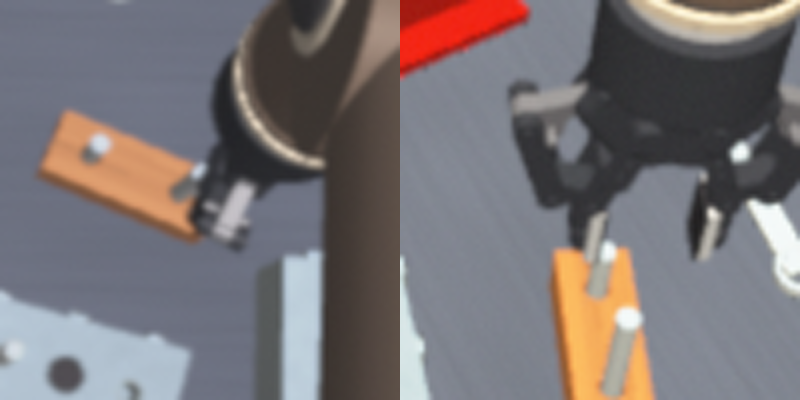

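The fingers straddle the long stud's tip (about (625,318) in the right crop), clear of the short one. Next I'll descend and grip.

```bash
python3 -m creep '[[[0,0,20],0],[[0,0,20],0],[[0,0,15],0],[[0,0,10],0],[[0,0,4],0],[[0,0,0],0],[[0,0,0],0]]' 0
python3 -m creep '[[[0,0,0],0],[[0,0,0],0],[[0,0,0],0],[[0,0,0],0],[[0,0,0],0],[[0,0,0],0],[[0,0,0],0],[[0,0,0],0]]' -1 40
python3 -c "
from h import *
s=manip.get_state();print(s['tcp_pos'],s['eef_rot'].round(3),s['gripper_width'],s['grasp_force'])"
```

```text
t: 3.28
tcp_pos: [0.6048, -0.2915, 0.0788]
eef_rot: [[0.4, 0.916, 0.001], [0.916, -0.4, -0.001], [-0.0, 0.002, -1.0]]
contact_force: [0.8, -0.4, 0.5]
gripper_width: 0.504
grasp_force: 0.0
t: 3.95
tcp_pos: [0.6048, -0.2914, 0.0786]
eef_rot: [[0.4, 0.916, 0.002], [0.916, -0.4, -0.001], [-0.0, 0.002, -1.0]]
contact_force: [-0.2, -0.6, 5.9]
gripper_width: 0.119
grasp_force: 39.2
[ 0.60480505 -0.29136649  0.07863461] [[ 0.4    0.916  0.002]
 [ 0.916 -0.4   -0.001]
 [-0.     0.002 -1.   ]] 0.11856108870060483 39.23871338367462
```

```bash
python3 -m creep '[[[0,0,-10],0],[[0,0,-25],0],[[0,0,-25],0],[[0,0,-10],0],[[0,0,0],0],[[0,0,0],0]]'
python3 -m creep '[[[-3,-20,0],0],[[-4,-28,0],0],[[-4,-28,0],0],[[-4,-28,0],0],[[-3,-18,0],0],[[-0.9,-6.4,0],0],[[0,0,0],0],[[0,0,0],0]]'
python3 - <<'E'
from h import *
import pickle
d=grab("top");e=grab("side");pickle.dump((d,e),open("c3.pkl","wb"))
save(e,"c3.png",(215,180,365,320),5)
s=manip.get_state();print(s["tcp_pos"],s["eef_rot"].round(3),s["contact_force"])
E
```

```text
t: 4.45
tcp_pos: [0.604, -0.2912, 0.1475]
eef_rot: [[0.4, 0.916, 0.0], [0.916, -0.4, -0.0], [-0.0, 0.0, -1.0]]
contact_force: [-0.3, -0.5, -0.7]
gripper_width: 0.114
grasp_force: 39.1
t: 5.12
tcp_pos: [0.4792, -0.2573, 0.1471]
eef_rot: [[0.401, 0.916, -0.0], [0.916, -0.401, 0.0], [0.0, -0.0, -1.0]]
contact_force: [0.2, -0.4, -0.5]
gripper_width: 0.116
grasp_force: 39.2
[ 0.47999738 -0.25715774  0.1472311 ] [[ 0.4    0.916  0.001]
 [ 0.916 -0.4    0.   ]
 [ 0.001  0.    -1.   ]] [-0.81083902  0.57456832 -0.33400099]
```

View pics/c3.png

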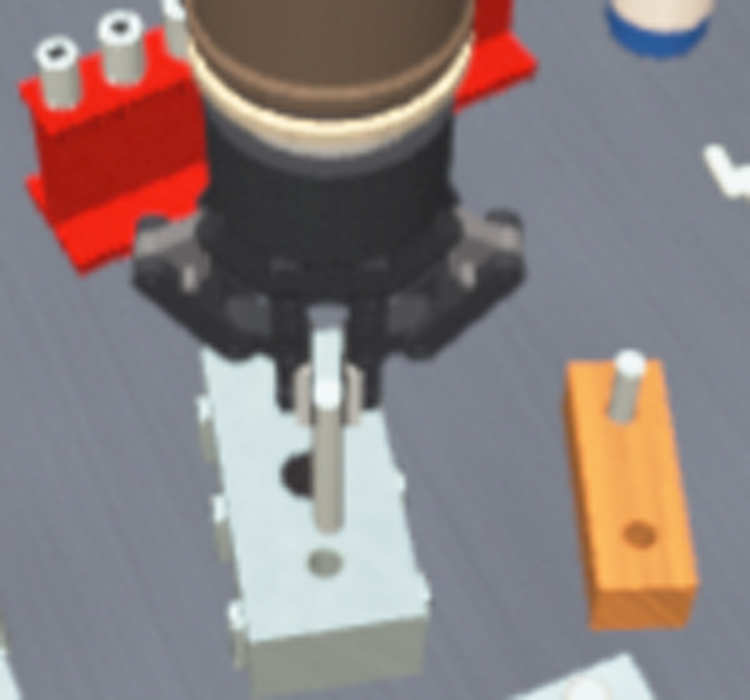

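In this view the stud hangs straight in the grip, from its tip at (327,390) to its foot at (328,528), with the bore mouth at (325,563). I'll compute the offset from the side view.

```bash
python3 - <<'E'
from h import *
import pickle
d,e=pickle.load(open("c3.pkl","rb"))
W=world(e);Z=W[...,2]
m=(Z>.083)&(Z<.118)&(np.hypot(W[...,0]-.479,W[...,1]+.258)<.03)
P=W[m]; c=np.array(e["world_from_camera"])[:3,3]
print(m.sum())
for a,b in((.083,.095),(.095,.107),(.107,.118)):
    Q=P[(P[:,2]>=a)&(P[:,2]<b)]
    cx=Q.mean(0); v=cx[:2]-c[:2]; v/=np.hypot(*v)
    print(len(Q),(cx*1000).round(1),"axis est",(1000*(cx[:2]+v*4.7)).round(1))
v,u=np.nonzero(m); 
for r in np.unique(v): print(r,u[v==r].min(),u[v==r].max(),Z[r,int(u[v==r].mean())].round(4),end="; ")
g=e["color"].astype(int).sum(2); 
mb=(g<np.median(g[abs(Z-.05)<.004])-60)&(np.hypot(W[...,0]-.4772,W[...,1]+.2581)<.013)&(Z<.06)
vv,uu=np.nonzero(mb); print("bore px",uu.mean(),vv.mean(),mb.sum(),ray(e,[[uu.mean(),vv.mean()]],.05), "foot ray",ray(e,[[280.6,285]],.079))
E
```

```text
57
19 [ 476.3 -261.8   88.5] axis est [2444.  4006.5]
22 [ 476.1 -261.8  101.2] axis est [2442.  4007.2]
16 [ 476.3 -261.9  112.6] axis est [2444.6 4006. ]
275 283 283 0.1168; 276 278 283 0.1179; 277 278 283 0.1123; 278 278 283 0.1127; 279 278 283 0.1059; 280 278 283 0.1021; 281 278 283 0.1002; 282 278 283 0.0967; 283 278 283 0.0897; 284 278 283 0.0879; 285 280 282 0.0862; bore px 279.43589743589746 292.2564102564103 39 [[ 0.47529972 -0.25856419  0.05      ]] foot ray [[ 0.47717513 -0.25993525  0.079     ]]
```

```bash
python3 -m creep '[[[-1.4,-1.6,0],0],[[0,0,10],0],[[0,0,10],0],[[0,0,3],0],[[0,0,0],0],[[0,0,0],0]]'
python3 - <<'E'
from h import *
d=grab("top");e=grab("side")
save(e,"a.png",(255,250,305,310),8);save(d,"b.png",(335,205,385,265),8)
cv2.imwrite("pics/c4.png",np.hstack([cv2.imread("pics/a.png"),cv2.imread("pics/b.png")]))
W=world(e);Z=W[...,2];c=np.array(e["world_from_camera"])[:3,3]
m=(Z>.065)&(Z<.10)&(np.hypot(W[...,0]-.477,W[...,1]+.258)<.02)
q=np.median(W[m],0);v=q[:2]-c[:2];v/=np.hypot(*v);print(m.sum(),(1000*q).round(1),(1000*(q[:2]+v*.0047)).round(1))
s=manip.get_state();print(s["tcp_pos"],s["contact_force"])
E
```

```text
t: 5.72
tcp_pos: [0.4767, -0.2575, 0.124]
eef_rot: [[0.4, 0.916, -0.001], [0.916, -0.4, 0.001], [0.0, -0.001, -1.0]]
contact_force: [0.2, 0.3, -1.2]
gripper_width: 0.109
grasp_force: 39.2
57 [ 472.4 -262.5   84.5] [ 474.3 -258.2]
[ 0.47709513 -0.25768908  0.12468775] [ 0.51583913  0.19106858 -0.10982381]
```

View pics/c4.png

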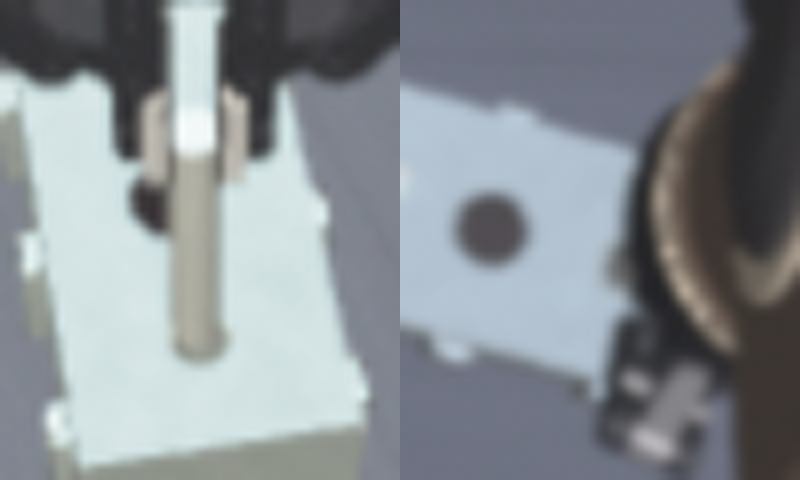

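The side crop shows the foot at (197,346) a few mm above the mouth, with the dark rim visible on the right up to (228,345). The stud therefore sits about 1 mm left of centre and slightly towards the camera. I'll nudge it and lower it.

```bash
python3 -m creep '[[[0.7,0.9,0],0],[[0,0,3],0],[[0,0,3],0],[[0,0,2],0],[[0,0,2],0],[[0,0,0],0],[[0,0,0],0]]'
python3 -c "
from h import *
for _ in range(3):
  e=grab('side');s=manip.get_state();print(s['tcp_pos'],s['contact_force'],s['wrist_torque'])
save(e,'c5.png',(250,240,310,310),8)"
```

```text
t: 6.4
tcp_pos: [0.4779, -0.2574, 0.1144]
eef_rot: [[0.4, 0.916, -0.0], [0.916, -0.4, 0.0], [0.0, -0.0, -1.0]]
contact_force: [1.2, 0.6, -1.3]
gripper_width: 0.117
grasp_force: 39.2
[ 0.47795507 -0.25744348  0.11455554] [-0.46700578  0.13767438 -0.94557433] [ 0.02897111  0.06734267 -0.01223419]
[ 0.47804741 -0.25743597  0.11464489] [-0.54504227  0.10059524 -0.93640715] [ 0.03611869 -0.0674042   0.07179085]
[ 0.47802908 -0.25746049  0.1146743 ] [ 0.20440958 -0.77318962 -1.2143581 ] [-0.01148407  0.00837257 -0.05166621]
```

```bash
python3 -m creep '[[[0,0,3],0],[[0,0,3],0],[[0,0,4],0],[[0,0,4],0],[[0,0,4],0],[[0,0,0],0]]'
python3 -c "
from h import *
s=manip.get_state();print(s['tcp_pos'],s['contact_force'],s['wrist_torque'])"
```

```text
t: 7.05
tcp_pos: [0.4776, -0.2572, 0.0956]
eef_rot: [[0.4, 0.916, -0.001], [0.916, -0.4, 0.001], [0.0, -0.001, -1.0]]
contact_force: [-0.1, -0.0, -1.6]
gripper_width: 0.113
grasp_force: 39.1
[ 0.47763875 -0.25722616  0.0955775 ] [-0.09355217 -0.01777848 -1.57260728] [ 0.00856289 -0.04964457 -0.00220762]
```

```bash
python3 -m creep '[[[0,0,3],0],[[0,0,2],0],[[0,0,1],0],[[0,0,1],0],[[0,0,0],0],[[0,0,0],0]]'
python3 -m creep '[[[0,0,1],0],[[0,0,1],0],[[0,0,0],0],[[0,0,0],0]]'
```

```text
t: 7.55
tcp_pos: [0.478, -0.2575, 0.0896]
eef_rot: [[0.4, 0.916, 0.0], [0.916, -0.4, -0.0], [-0.0, 0.0, -1.0]]
contact_force: [0.5, 0.9, -1.3]
gripper_width: 0.112
grasp_force: 39.1
t: 7.88
tcp_pos: [0.479, -0.2578, 0.0886]
eef_rot: [[0.4, 0.916, 0.002], [0.916, -0.4, -0.001], [-0.0, 0.002, -1.0]]
contact_force: [0.3, -0.3, 5.1]
gripper_width: 0.115
grasp_force: 39.8
```

The stud bottomed at the expected height, with 5 N of contact. I'll release it, rise and check.

```bash
python3 -m creep '[[[0,0,0],0],[[0,0,0],0],[[0,0,0],0],[[0,0,0],0],[[0,0,0],0]]' 0
python3 -m creep '[[[0,0,-10],0],[[0,0,-25],0],[[0,0,-35],0],[[0,0,-40],0],[[0,0,-20],0],[[0,0,0],0],[[0,0,0],0]]'
python3 - <<'E'
from h import *
import pickle
e=grab("side");W=world(e);Z=W[...,2]
save(e,"c5.png",(215,180,365,320),4)
c=np.array(e["world_from_camera"])[:3,3]
for n,p in(("stud",(.477,-.258)),("fitted",(.4975,-.181))):
    for a,b in((.06,.085),(.085,.105)):
        m=(Z>a)&(Z<b)&(np.hypot(W[...,0]-p[0],W[...,1]-p[1])<.015)
        q=np.median(W[m],0);v=q[:2]-c[:2];v/=np.hypot(*v);print(n,m.sum(),(1000*q).round(1),(1000*(q[:2]+v*.0047)).round(1))
    m=(Z<.125)&(np.hypot(W[...,0]-p[0],W[...,1]-p[1])<.015);print("top z",np.percentile(Z[m],97))
s=manip.get_state();print(s["tcp_pos"])
E
```

```text
t: 8.3
tcp_pos: [0.4779, -0.2574, 0.0875]
eef_rot: [[0.4, 0.916, -0.0], [0.916, -0.4, 0.0], [-0.0, -0.0, -1.0]]
contact_force: [0.8, 0.6, 0.4]
gripper_width: 0.497
grasp_force: 0.0
t: 8.88
tcp_pos: [0.4786, -0.2577, 0.2195]
eef_rot: [[0.401, 0.916, 0.003], [0.916, -0.401, -0.002], [-0.001, 0.003, -1.0]]
contact_force: [-0.4, -0.7, -0.9]
gripper_width: 0.501
grasp_force: 0.0
stud 37 [ 474.3 -262.3   72.1] [ 476.2 -258. ]
stud 39 [ 474.2 -262.    94.1] [ 476.2 -257.7]
top z 0.11108715111070999
fitted 35 [ 494.6 -184.3   69.5] [ 496.4 -180. ]
fitted 31 [ 494.4 -185.8   94.2] [ 496.2 -181.5]
top z 0.10894073343146835
[ 0.47781579 -0.25745482  0.21799235]
```

View pics/c5.png

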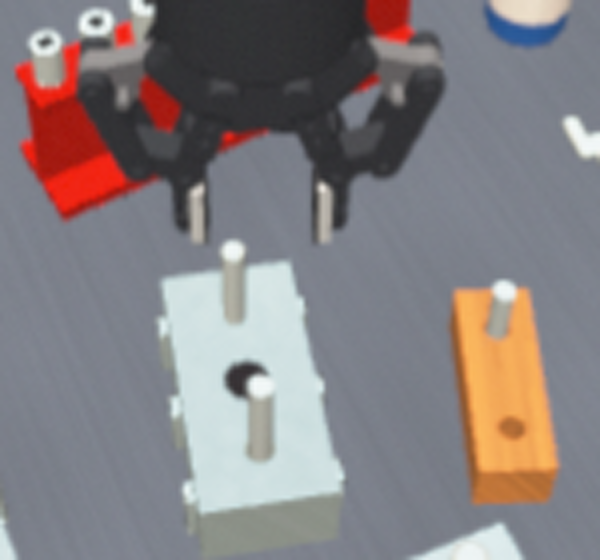

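The stud stands at (260,420), tip level with the fitted one (both about 0.110 m), so it is home. Next I'll go to the cover, whose holes seen from the top give centre (0.499, 0.2365) and yaw 55.7°.

```bash
python3 -m creep '[[[20,-8,0],0],[[34,-13,0],0],[[34,-13,0],0],[[34,-13,0],0],[[34,-13,0],0],[[34,-13,0],0],[[34,-13,0],0],[[34,-13,0],0]]' 1
python3 -m creep '[[[34,-13,0],0],[[34,-13,0],0],[[34,-13,0],0],[[34,-13,0],0],[[34,-13,0],0],[[20,-8,0],0],[[12.9,-6.4,0],0],[[0,0,0],0]]'
python3 -c "
from h import *
import pickle
e=grab('side');d=grab('top');pickle.dump((d,e),open('c6.pkl','wb'))
save(e,'c6.png',(150,90,290,190),5)
s=manip.get_state();print(s['tcp_pos'],s['eef_rot'].round(3),s['joints'])"
```

```text
t: 9.6
tcp_pos: [0.4893, 0.0201, 0.2163]
eef_rot: [[0.401, 0.916, -0.003], [0.916, -0.401, -0.0], [-0.001, -0.002, -1.0]]
contact_force: [0.8, 0.3, 0.3]
gripper_width: 1.0
grasp_force: 0.0
t: 10.27
tcp_pos: [0.4971, 0.2401, 0.2161]
eef_rot: [[0.395, 0.918, -0.003], [0.918, -0.395, 0.001], [0.0, -0.003, -1.0]]
contact_force: [-0.6, 0.9, 0.9]
gripper_width: 1.002
grasp_force: 0.0
[0.4982316  0.23603194 0.21618329] [[ 0.399  0.917 -0.003]
 [ 0.917 -0.399 -0.001]
 [-0.002 -0.002 -1.   ]] [ -1.35752338  20.97128667 -37.15358182 100.19860034  13.91702067
  63.65770538 -66.47264262]
```

View pics/c6.png

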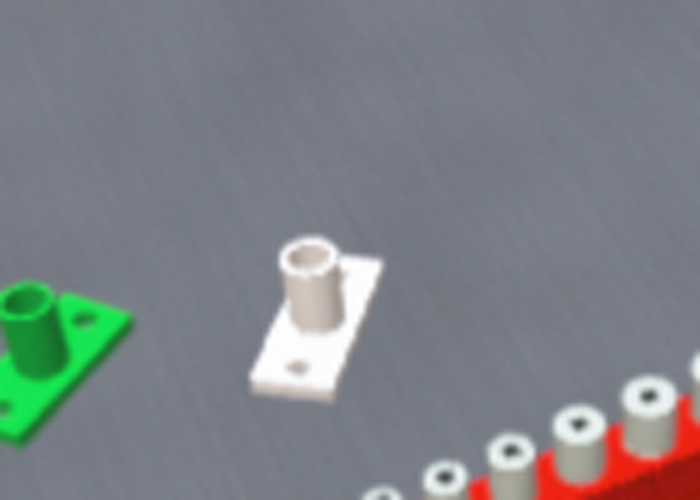

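The crop shows the aluminium neck's ring at (310,257), clear of the green one at (28,300). The gripper is above the frame. A quick check of the neck centre comes before descending.

```bash
python3 - <<'E'
from h import *
import pickle
d,e=pickle.load(open("c6.pkl","rb"))
print(ray(e,[[211.7,141.2]],.055))
t=pickle.load(open("top0.pkl","rb"));W=world(t);Z=W[...,2]
m=(Z>.05)&(Z<.06)&(np.hypot(W[...,0]-.499,W[...,1]-.2365)<.03)
print(m.sum(),cv2.minEnclosingCircle((1000*W[m][:,:2]).astype(np.float32)))
E
```

```text
[[0.49761536 0.23682882 0.055     ]]
70 ((498.4691467285156, 235.96514892578125), 16.09030532836914)
```

```bash
python3 -m creep '[[[0,0,25],0],[[0,0,35],0],[[0,0,35],0],[[0,0,35],0],[[0,0,25],0],[[0,0,15],0],[[0,0,10],0],[[0,0,0],0]]'
python3 -m creep '[[[0,0,0],0],[[0,0,0],0],[[0,0,0],0],[[0,0,0],0],[[0,0,0],0],[[0,0,0],0],[[0,0,0],0],[[0,0,0],0]]' -1 50
python3 -c "
from h import *
s=manip.get_state();print(s['tcp_pos'],s['eef_rot'].round(3),s['joints'],s['grasp_force'])"
```

```text
t: 11.03
tcp_pos: [0.498, 0.234, 0.0353]
eef_rot: [[0.402, 0.916, -0.004], [0.916, -0.402, -0.002], [-0.004, -0.002, -1.0]]
contact_force: [0.2, 0.5, -0.2]
gripper_width: 1.001
grasp_force: 0.0
t: 11.7
tcp_pos: [0.4996, 0.2366, 0.0389]
eef_rot: [[0.401, 0.916, 0.002], [0.916, -0.401, 0.0], [0.001, 0.001, -1.0]]
contact_force: [-2.1, -1.5, 7.6]
gripper_width: 0.336
grasp_force: 48.8
[0.49957314 0.23657288 0.03886383] [[ 0.401  0.916  0.002]
 [ 0.916 -0.401  0.   ]
 [ 0.001  0.001 -1.   ]] [ -6.70694895  33.26369052 -31.36473274 109.44084065  24.38474697
  43.88289664 -75.39903329] 48.767158538103104
```

```bash
python3 -m creep '[[[0,0,-10],0],[[0,0,-25],0],[[0,0,-35],0],[[0,0,-35],0],[[0,0,-35],0],[[0,0,-25],0],[[0,0,-15],0],[[0,0,0],0]]'
python3 - <<'E'
from h import *
import pickle
d=grab("top");e=grab("side");pickle.dump((d,e),open("c7.pkl","wb"))
save(e,"c7.png",(150,20,310,160),5)
s=manip.get_state();print(s["tcp_pos"],s["eef_rot"].round(3),s["contact_force"],s["grasp_force"],s["joints"])
E
```

```text
t: 12.37
tcp_pos: [0.5003, 0.2374, 0.2219]
eef_rot: [[0.4, 0.916, 0.006], [0.916, -0.4, 0.002], [0.004, 0.004, -1.0]]
contact_force: [0.9, 0.4, -2.1]
gripper_width: 0.336
grasp_force: 49.9
[0.49888898 0.2360583  0.21769798] [[ 0.4    0.916  0.001]
 [ 0.916 -0.4   -0.   ]
 [ 0.     0.001 -1.   ]] [ 0.09582172 -1.3327649  -2.90595179] 49.90806457819417 [ -1.10091713  20.88690236 -37.45799009 100.15638554  14.04124588
  63.66312483 -66.63077526]
```

View pics/c7.png

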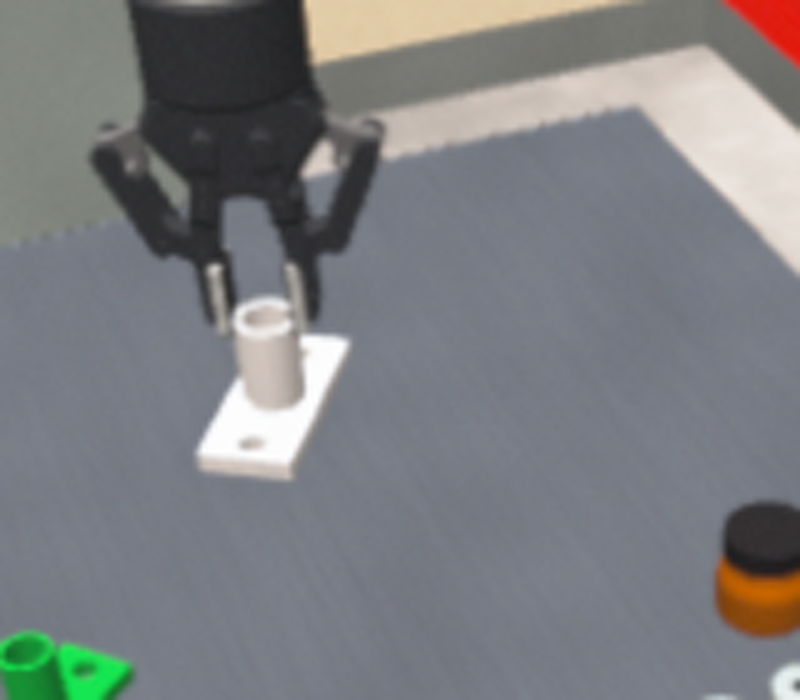

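The cover hangs level from its neck (ring at (265,318), flange around (275,410)) and there was no slip. I'll carry it over the rack with its underside near 0.18 m.

```bash
python3 -m creep '[[[-20,8,0],0],[[-32,13,0],0],[[-32,13,0],0],[[-32,13,0],0],[[-32,13,0],0],[[-32,13,0],0],[[-32,13,0],0],[[-32,13,0],0]]'
python3 -m creep '[[[-32,13,0],0],[[-32,13,0],0],[[-32,13,0],0],[[-32,13,0],0],[[-25,11,0],0],[[-15,6,0],0],[[-8,3,0],0],[[-2,1,0],0]]'
python3 -m creep '[[[0,0,0],-4],[[0,0,0],-5],[[0,0,0],-5],[[0,0,0],-4],[[0,0,0],-1.4],[[0,0,0],0],[[0,0,0],0]]'
cat > m.py <<'E'
from h import *
import pickle,sys
d=grab("top");e=grab("side");pickle.dump((d,e),open("c8.pkl","wb"))
save(e,sys.argv[1],(200,120,360,260),5)
s=manip.get_state();print(s["tcp_pos"],s["eef_rot"].round(3),s["contact_force"],s["grasp_force"])
t=s["tcp_pos"];W=world(e);c=e["color"].astype(int)
zf=float(t[2])-.0275
m=(abs(W[...,2]-zf)<.012)&(np.hypot(W[...,0]-t[0],W[...,1]-t[1])<.075)&(c.sum(2)>520)
k,l,st,ce=cv2.connectedComponentsWithStats(m.astype(np.uint8));i=1+st[1:,4].argmax();M=l==i
P=W[M];
for _ in range(4):
    A=np.c_[P[:,:2]-t[:2],np.ones(len(P))];co=np.linalg.lstsq(A,P[:,2],rcond=None)[0];r=P[:,2]-A@co;P=P[abs(r)<.002]
    if len(P)<60: break
print("plane",len(P),co.round(4))
r=cv2.minAreaRect((P[:,:2]*1000).astype(np.float32));print(r)
E
python3 m.py c8.png
```

```text
t: 13.13
tcp_pos: [0.4905, -0.0286, 0.2158]
eef_rot: [[0.4, 0.916, -0.003], [0.916, -0.4, 0.0], [-0.001, -0.003, -1.0]]
contact_force: [0.6, -0.7, -2.4]
gripper_width: 0.336
grasp_force: 49.9
t: 13.8
tcp_pos: [0.4864, -0.2205, 0.2158]
eef_rot: [[0.402, 0.915, -0.003], [0.915, -0.402, 0.001], [-0.0, -0.003, -1.0]]
contact_force: [0.5, -0.1, -2.3]
gripper_width: 0.34
grasp_force: 49.9
t: 14.38
tcp_pos: [0.4877, -0.2182, 0.2172]
eef_rot: [[0.074, 0.997, -0.001], [0.997, -0.074, 0.001], [0.0, -0.001, -1.0]]
contact_force: [0.6, -0.4, -3.5]
gripper_width: 0.335
grasp_force: 49.9
[ 0.48768934 -0.2187308   0.21743472] [[ 0.074  0.997 -0.   ]
 [ 0.997 -0.074  0.   ]
 [ 0.    -0.    -1.   ]] [ 0.15318976 -0.27810153 -2.78410542] 49.91990547103342
plane 513 [-0.0176  0.0037  0.1878]
((481.9449157714844, -230.8363800048828), (83.23091888427734, 46.01679992675781), 75.6754379272461)
```

View pics/c8.png

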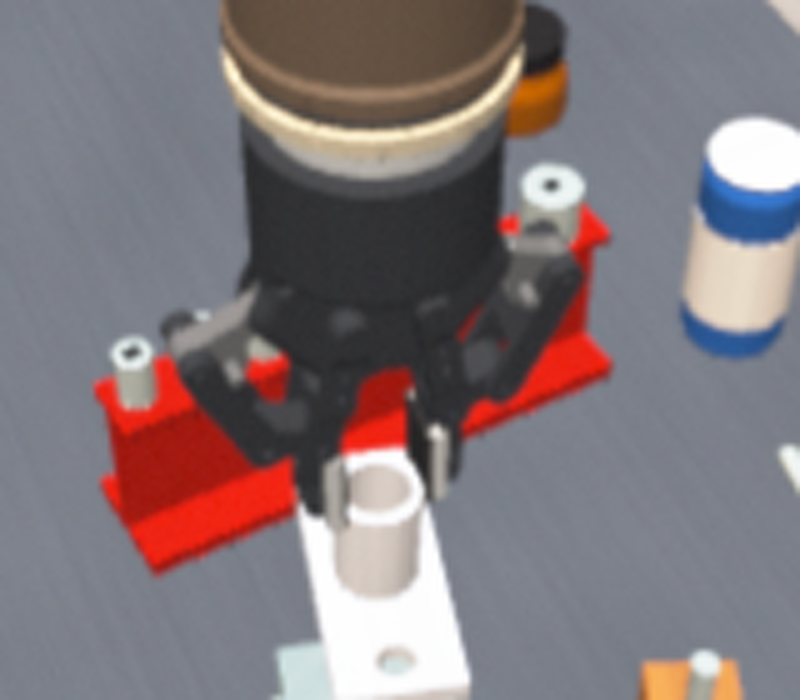

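The cover is above the casting, level within 0.02 rad, yaw 75.7° against 75.1°. Its near hole at (396,660) is over the stud area and its underside is at about 0.178 m. I'll lower it by 56 mm with a 1 mm correction.

```bash
python3 -m creep '[[[-0.6,0.8,0],0],[[0,0,12],0],[[0,0,18],0],[[0,0,13],0],[[0,0,4],0],[[0,0,0],0],[[0,0,0],0]]'
sed -i 's/(200,120,360,260),5/(215,180,335,300),5/' m.py
python3 m.py c9.png
```

```text
t: 15.07
tcp_pos: [0.4887, -0.2199, 0.171]
eef_rot: [[0.073, 0.997, 0.0], [0.997, -0.073, 0.0], [0.0, 0.0, -1.0]]
contact_force: [-0.1, -0.1, -1.6]
gripper_width: 0.339
grasp_force: 49.9
[ 0.48910785 -0.22000485  0.17152213] [[ 0.073  0.997  0.001]
 [ 0.997 -0.073 -0.001]
 [-0.     0.001 -1.   ]] [-0.40634955  0.24927999 -2.83953795] 49.92816168058198
plane 457 [-0.009   0.0045  0.1427]
((483.1725769042969, -232.78311157226562), (80.27416229248047, 46.04726791381836), 75.96214294433594)
```

View pics/c9.png

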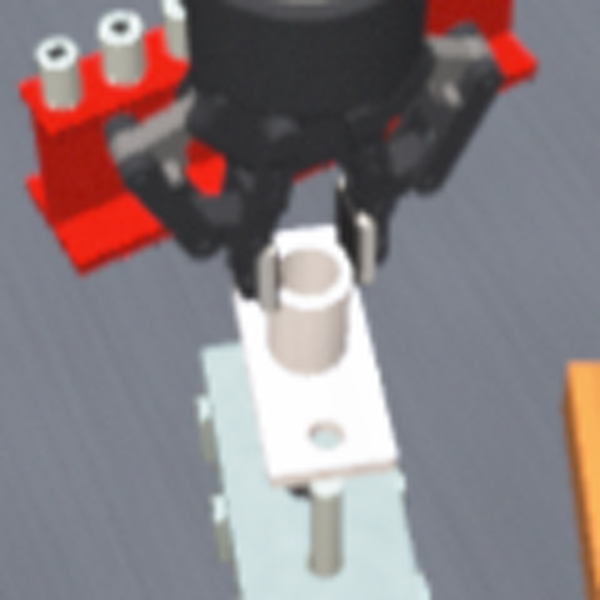

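The near hole at (326,434) lines up with the long stud below it, whose tip is at (326,487). I'll compare rays at their heights and lower the last 11 mm.

```bash
python3 -c "
from h import *
import pickle
d,e=pickle.load(open('c8.pkl','rb'))
print('hole',ray(e,[[279.7,266.4]],.1427),'tip',ray(e,[[279.7,277.0]],.110))"
python3 -m creep '[[[0,0,5],0],[[0,0,4],0],[[0,0,2],0],[[0,0,0],0],[[0,0,0],0],[[0,0,0],0],[[0,0,0],0]]'
python3 m.py c10.png
```

```text
hole [[ 0.47615693 -0.25808333  0.1427    ]] tip [[ 0.47518989 -0.26015024  0.11      ]]
t: 15.75
tcp_pos: [0.4886, -0.2199, 0.1597]
eef_rot: [[0.073, 0.997, 0.0], [0.997, -0.073, -0.0], [-0.0, 0.0, -1.0]]
contact_force: [-0.9, -0.1, -2.7]
gripper_width: 0.336
grasp_force: 49.9
[ 0.4885142  -0.21993876  0.15972459] [[ 0.073  0.997  0.   ]
 [ 0.997 -0.073 -0.   ]
 [-0.     0.    -1.   ]] [-0.19298119  0.17005172 -3.30553613] 49.9216891330434
plane 468 [-0.0049  0.0155  0.1314]
((482.53802490234375, -233.12606811523438), (79.76861572265625, 46.01078796386719), 75.77417755126953)
```

Underside at about 0.121 m, level, still, and the visible hole is within about 2 mm of its stud.

```bash
python3 -c "
from h import *
print(manip.close_job())"
```

```text
the job is handed in; nothing more can be done
None
```

I handed the job in without seeing a verdict: the long stud is home in the bore and released, and the cover was carried over the rack and is held level about 11 mm above the stud tips, with the near hole about 2 mm off its stud and the far one, hidden from the cameras, placed by yaw.

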